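Draw the red screwdriver and hang it on the tool rail

ROBOT

A 6-joint arm with a two-finger parallel gripper is mounted at the origin on the work surface. World frame = base frame: x ahead of the robot, y to its left, z up, the work surface at z = 0. Lengths are in m, angles in rad, forces in N, time in s.
With the tool pointing down it reaches from about 0.325 to 0.775 m from the base axis. Payload 9.3 kg.
Tool frame: the origin (TCP) lies at the centre of the arm's flange, where the gripper is bolted on; the fingertips stand 173 mm ahead of it and the grasp point (between the pads) lies 155 mm ahead of it; z points along the fingers, x is the direction in which the jaws open and shut, and the axes are right-handed (so a half turn about z gives the same grasp; the last joint's range is limited). The gripper opens to 85 mm and grips with 20 to 120 N. Pads are 22 mm wide; open, the fingers measure 114 mm over their backs; the gripper's body (76 mm by 85 mm) begins 54 mm behind the grasp point. The pads swing forward as they close: fully open they stand 13 mm farther back than shut.
Start: joints at [1.022, 0.259, 0.021, 1.334, 0, 1.418], TCP at [0.212, 0.507, 0.405] pointing down, gripper open.
Joint ranges: [-3.04, 3.04], [-0.91, 1.82], [-1.04, 1.36], [-1.92, 1.95], [-1.52, 1.45], [-3.14, 3.14]. Speed limits (rad/s): [2.22, 2.22, 2.79, 3.14, 3.14, 3.14].

INTERFACE

Orientations are given as a unit quaternion [x, y, z, w].
In Python, from plant import observe, camera, camera_params, hand_in gives the robot as it stands.
- The arm moves only by the tool carry_out, never from a script. Its argument "commands" is a list of rows, each a list of 5 numbers: the shift along the tool's x, y, z in m, then the turn about the tool's z in degrees, then the opening in per cent of the stroke, from 0 (shut) to 100 (fully open). In form: [[x, y, z, yaw, jaw], ...]. A call has 1 to 12 rows; each row shifts and turns the commanded pose from where the row before left it, along the tool's axes as they then stand; what a row does not reach is not made up. A row lasts 1/12 s, in which the tool goes at most 41.7 mm and 7.16 degrees, less where a joint would pass 70% of its speed; a pose out of reach is approached as far as the arm can. A call with a gripper value outside its range is refused whole. The fingers move at their own pace and stop on an object; "force" is the grip in N (left out, the last holds). Time passes only in rows, so rows that do not move let the fingers close. It gives the time, the measured TCP pose, the force and the opening at its end, in the units of the state.
- observe(): the state, without advancing time (a new reading comes with each control period).
- camera(name): name is "scene" or "top" or "wrist"; returns (picture, depth): 480x640x3 uint8, red, green, blue; 480x640 float32, m along the optical axis (not along the pixel's ray), 0 where there is no reading.
- camera_params(name): a dict with "vertical_fov" (degrees; the focal length in pixels is half the picture's height over the tangent of half this angle, whatever the lens; pixels are square), "cx", "cy" (the principal point, pixels), "T" (4x4, takes a point from camera to world coordinates). Camera axes: x right, y up, looking along -z (the intrinsics and any distortion apply to the point x, -y, -z); pixel columns grow to the right and rows downward; lengths in m; the calibration is good to about 2 mm. A picture is of the moment at which its call begins: read the wrist's pose just before it. camera_params takes no time and is no camera call; for the wrist camera it gives the pose at the moment of the call.
- hand_in(): hands the job in, once; it reports no verdict.
The state is a dict: "time": time; "joint_positions": joint angles; "joint_vel": joint speeds; "effort": joint torques, N m; "position": TCP position; "tcp_rot": TCP orientation; "ft_force": force on the tool from outside, world axes, zero at the start; "ft_torque": the same for the moment, N m; "opening": finger opening in m.
Only numpy, scipy, OpenCV 4.12 (cv2) and the standard library are available. Lean on these libraries where they do the work, as an engineer would, in place of code of your own. Each camera call takes 0.05 s, during which the arm holds its last target. There are 200 camera calls.

TASK

Pull the red-handled screwdriver straight up out of the wooden block, against the light spring catch that holds its shaft, and hang it upright on the low tool rail in the free notch, the one with the red mark behind it: shaft well back in the notch, underside of the handle resting on the bar. Let go and leave it hanging still; do not disturb the other screwdrivers, the punch and depth gauge on the rail, the hinge or the glass jar.

Things in the scene. Friction and masses are not known exactly. Their poses are not given: they have to be found in the camera images.
- block: fixed wooden block 70 (x) by 210 (y) by 82 mm high; origin: centre of its underside. Four 16 mm square slots in its top, at y = -75, -25, 25, 75 mm, each hold a screwdriver upright (which is where varies), its handle resting on the top. In each slot two spring balls close over a bead on the shaft: drawing takes about 10 N upward over the first 12 mm, then it comes freely.
- red: red-handled round screwdriver, 110 g. Origin: centre of the flat underside of the handle (shoulder); z up along the handle. Handle 85 mm long above the origin: 30 mm diameter at the foot, 24 mm waist 22 mm up, 29 mm from 35 to 75 mm up, 22 mm at the top. Shaft 8 mm diameter, down to 75 mm below the origin, with a 13 mm bead 31 to 43 mm below it.
- red_tip (a point): tip of the red screwdriver's shaft, 75 mm below its shoulder
- rail: fixed tool rail; origin on the table. Aluminium bar, top 110 mm high, 10 mm thick, 196 mm long (y), x = -35 (front) to 45 mm, with three 16 mm wide notches open to the front (-x) at y = -60, 0, 60 mm, closed at x = 8 mm. Below it end posts, a back panel (x = 30 to 38) and a base board x = -40 to 50 mm, 10 mm thick. Above the bar only the hung tools.
- mark: fixed red plate 20 (x) by 34 by 2 mm thick, on top of the bar behind the free notch (which one varies). Origin: not on the plate but at the centre at which a tool hangs in that notch, at the height of the bar's top (x = 0 in the rail's frame); the plate is centred 34 mm behind (+x) the origin. Axes as the rail's.
- yellow: yellow-handled screwdriver standing in another slot of the block, same size as the red one; origin at the centre of the handle's underside. Leave it alone.
- green: green-handled screwdriver standing in another slot of the block, same size as the red one; origin at the centre of the handle's underside. Leave it alone.
- black: black-handled screwdriver standing in another slot of the block, same size as the red one; origin at the centre of the handle's underside. Leave it alone.
- punch: silver centre punch hung in one of the other notches; 26 mm collar resting on the bar, 60 mm high above it and 70 mm below. Origin: centre of the collar's underside. Leave it alone.
- gauge: blue plastic depth gauge hung in one of the other notches; head 22 by 50 (y) by 16 mm resting on the bar, a knob and pin to 50 mm above it, rod 72 mm below. Origin: centre of the head's underside. Leave it alone.
- hinge: steel mortise hinge lying open on the table, 106 (x) by 74 by 10 mm. Origin: centre of its underside. Leave it alone.
- jar: small glass jar with a clip latch lid, 72 mm diameter, 91 mm high. Origin: centre of its underside. Leave it alone.
Things that resemble listed ones, but are neither listed nor needed, are in the scene too. There is more than one size of the block; the job needs the largest.

How it is judged:
By the outcome, as a careful person would: the job done as asked, in the order asked, and still so for the second after the job is handed in, with the robot touching nothing.
It also fails if it takes over 43 s, if anything falls off the work surface, if the arm or the gripper's body presses on something with over 40 N, if the wrist force passes 120 N, or if a joint passes its speed limit or range.

## Working session

There is one attempt and no reset: what is moved stays moved. The work goes in short steps, Python scripts to look and compute and a tool call to move; the robot and the scene stay as the last step left them, time stands still between calls to the robot, and variables do not carry over. Pictures are saved under pics/ and viewed, on a budget of 10 in all, crops included, one or two more only if the job needs it, and the job is handed in when it is done.

Besides the shell and the picture viewer there is one more tool, called after "Emit:" as name(argument=value, ...) on one line, values as JSON. carry_out: Moves the arm, as the interface text tells. Its arguments: {"type":"object","properties":{"commands":{"type":"array","items":{"type":"array","items":{"type":"number"}}},"force":{"type":"number"}},"required":["commands"]}

```bash
mkdir -p pics; cat > h.py <<'E'
import numpy as np, cv2
from plant import observe, camera, camera_params
def grab(n, tag):
    p=camera_params(n); im,d=camera(n)
    cv2.imwrite(f'pics/{tag}.png',im[:,:,::-1]); np.savez(f'pics/{tag}.npz',d=d,im=im,T=p['T'],f=240/np.tan(np.radians(p['vertical_fov'])/2),c=[p['cx'],p['cy']])
    return p
def pt(tag,u,v,depth=None):
    z=np.load(f'pics/{tag}.npz'); d=z['d'][int(round(v)),int(round(u))] if depth is None else depth
    f=z['f'];c=z['c']
    return (z['T']@np.array([(u-c[0])/f*d,-(v-c[1])/f*d,-d,1]))[:3]
def cloud(tag):
    z=np.load(f'pics/{tag}.npz'); v,u=np.mgrid[:480,:640]; d=z['d'];f=z['f'];c=z['c']
    P=np.stack([(u-c[0])/f*d,-(v-c[1])/f*d,-d,np.ones_like(d)],-1)@z['T'].T
    return P[...,:3],z['im'],d
E
python3 - <<'E'
from h import *
for n in('scene','top'):print({k:(np.round(v,3).tolist() if k=='T' else v) for k,v in grab(n,n+'1').items()})
s=observe();print(s['time'],s['position'],s['tcp_rot'],s['opening'])
E
```

```text
{'vertical_fov': 48.20015621407634, 'cx': 321.05666930360667, 'cy': 231.88862099845608, 'T': [[-0.694, -0.387, 0.607, 1.153], [0.72, -0.358, 0.595, 0.598], [-0.013, 0.85, 0.527, 0.607], [0.0, 0.0, 0.0, 1.0]]}
{'vertical_fov': 57.75423450775135, 'cx': 319.48481133598546, 'cy': 232.08719175550965, 'T': [[-0.056, 0.978, -0.201, 0.411], [-0.998, -0.055, 0.009, 0.001], [-0.002, 0.201, 0.98, 0.794], [0.0, 0.0, 0.0, 1.0]]}
0.1 [0.21202407 0.50745012 0.40412072] [ 8.32329383e-01  5.54281008e-01 -5.49641403e-04  2.43834558e-04] 0.08550032967854977
```

View pics/scene1.png

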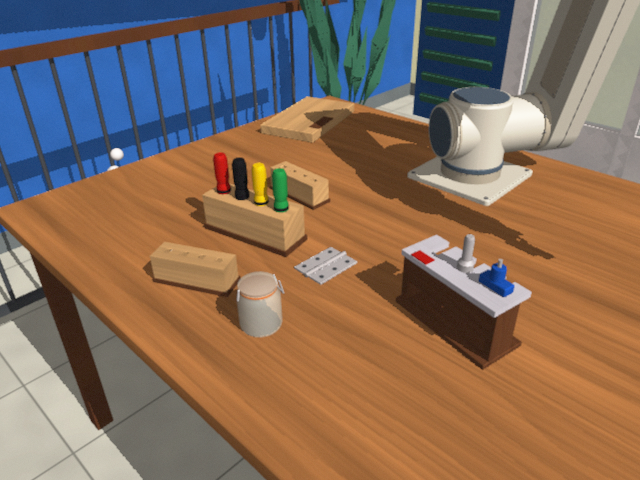

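View pics/top1.png

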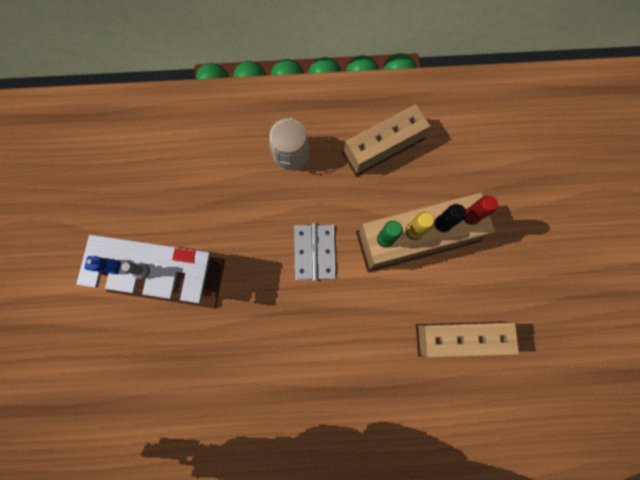

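The scene view shows the red handle at the far end of the four-tool block (221,172) and the red mark on the rail (424,257). In the top view, red is at (483,209), the mark at (184,255), and the free notch at about (188,285) opens downward, towards the robot.

```bash
cat > m.py <<'E'
from h import *
from scipy.spatial import cKDTree
def rect(P):
    r=cv2.minAreaRect(P[:,:2].astype(np.float32)*1000);return np.round(r[0],1),np.round(r[1],1),round(r[2],2)
for t in('top1','scene1'):
    P,im,d=cloud(t); h=cv2.cvtColor(im,cv2.COLOR_RGB2HSV).astype(int);z=P[...,2];ok=d>0
    x,y=P[...,0],P[...,1]
    red=ok&((h[...,0]<6)|(h[...,0]>174))&(h[...,1]>190)&(h[...,2]>60)
    rh=red&(z>.085)&(y<0)&(x<1)&(x>.2)
    Q=P[rh];print(t,'red handle n',rh.sum(),'zmax',np.percentile(Q[:,2],98))
    for a,b in((.115,.16),(.16,.17)):
        q=Q[(Q[:,2]>a)&(Q[:,2]<b)]
        if len(q)>8:
            print(' band',a,len(q),q[:,:2].min(0),q[:,:2].max(0))
    q=Q[(Q[:,2]>.118)&(Q[:,2]<.156)]
    if len(q)>10: # circle fit of radius 14.5
        from scipy.optimize import least_squares
        s=least_squares(lambda c:np.hypot(q[:,0]-c[0],q[:,1]-c[1])-.0145,q[:,:2].mean(0)+.01*(q[:,:2].mean(0)-np.load(f'pics/{t}.npz')['T'][:2,3]),loss='soft_l1',f_scale=.001);print(' circ',s.x,s.cost)
    rm=red&(z>.1)&(z<.125)&(y>0.1);print(' mark',rm.sum(),rect(P[rm]),np.median(z[rm]))
    bl=ok&(abs(z-.082)<.004)&(y<-.02)&(y>-.4)&(x>.3)&(x<.8); print(' block',bl.sum(),rect(P[bl]))
    br=ok&(abs(z-.110)<.004)&(y>.1)&(h[...,1]<60); print(' bar',br.sum(),rect(P[br]), np.median(z[br]))
    for n,lo,hi in(('green',50,75),('yellow',22,32)):
        g=ok&(h[...,0]>lo)&(h[...,0]<hi)&(h[...,1]>180)&(z>.14)&(y<0.1)&(x<.8);print(' ',n,g.sum(),P[g].mean(0) if g.any() else 0)
E
python3 m.py
```

```text
top1 red handle n 388 zmax 0.1688887711171156
 band 0.115 140 [ 0.55499448 -0.26313616] [ 0.5774836  -0.24644813]
 band 0.16 233 [ 0.55588579 -0.27129438] [ 0.58223887 -0.24835712]
 circ [ 0.56965618 -0.26177559] 1.0134345384570616e-05
 mark 168 (array([525.6, 211.7]), array([29.9, 14.5]), 79.53) 0.11189512798045059
 block 3174 (array([ 554.2, -188.1]), array([ 70.6, 210.7]), 11.78)
 bar 4599 (array([508.7, 276.7]), array([197.4,  80. ]), 78.35) 0.10988554960995578
  green 0 0
  yellow 2 [ 0.54362836 -0.15608249  0.14389021]
scene1 red handle n 465 zmax 0.16826753219648888
 band 0.115 254 [ 0.56434698 -0.26662882] [ 0.58656486 -0.24311855]
 band 0.16 79 [ 0.56229291 -0.26774845] [ 0.58401855 -0.24300409]
 circ [ 0.57028058 -0.26057481] 0.00014209187785982675
 mark 125 (array([528.6, 213.7]), array([32.6, 19.8]), 79.31) 0.11325187791115837
 block 1216 (array([ 556.1, -187. ]), array([ 74.8, 214.4]), 11.79)
 bar 3031 (array([226.2, 193.2]), array([757.2, 210. ]), 16.55) 0.11104467261518186
  green 167 [ 0.54699392 -0.10603471  0.15650206]
  yellow 208 [ 0.55713526 -0.15531041  0.15631241]
```

Emit:
carry_out(commands=[[0, 0, 0, 6.94, 100], [0, 0, 0, 6.94, 100], [0, 0, 0, 6.94, 100], [0, 0, 0, 6.94, 100], [0, 0, 0, 6.94, 100], [0, 0, 0, 6.94, 100], [0, 0, 0, 6.94, 100], [0, 0, 0, 6.94, 100], [0.004, 0.017, 0, 0, 100], [0.008, 0.0344, 0, 0, 100], [0.008, 0.0344, 0, 0, 100], [0.008, 0.0344, 0, 0, 100]])

```text
time: 1.1
position: [0.2641, 0.3945, 0.4041]
tcp_rot: [0.995, 0.103, -0.0, 0.0]
ft_force: [1.4, -0.0, 0.9]
opening: 0.0853
```

Emit:
carry_out(commands=[[0.008, 0.0344, 0, 0, 100], [0.008, 0.0344, 0, 0, 100], [0.008, 0.0344, 0, 0, 100], [0.008, 0.0344, 0, 0, 100], [0.008, 0.0344, 0, 0, 100], [0.008, 0.0344, 0, 0, 100], [0.008, 0.0344, 0, 0, 100], [0.008, 0.0344, 0, 0, 100], [0.008, 0.0344, 0, 0, 100], [0.008, 0.0344, 0, 0, 100], [0.008, 0.0344, 0, 0, 100], [0.008, 0.0344, 0, 0, 100]])

```text
time: 2.1
position: [0.4427, 0.0093, 0.4046]
tcp_rot: [0.995, 0.103, -0.0, -0.0]
ft_force: [0.8, -0.1, 0.7]
opening: 0.0853
```

Emit:
carry_out(commands=[[0.008, 0.0344, 0, 0, 100], [0.008, 0.0344, 0, 0, 100], [0.008, 0.0344, 0, 0, 100], [0.008, 0.0344, 0, 0, 100], [0.008, 0.0344, 0, 0, 100], [0.008, 0.0344, 0, 0, 100], [0.008, 0.0344, 0, 0, 100], [0.008, 0.0344, 0, 0, 100], [0.004, 0.017, 0, 0, 100], [0, 0, 0, 0, 100], [0, 0, 0, 0, 100]])

```text
time: 3.02
position: [0.5689, -0.2619, 0.4035]
tcp_rot: [0.995, 0.102, -0.001, -0.001]
ft_force: [-0.2, 0.9, 0.0]
opening: 0.0854
```

```bash
cat > st.py <<'E'
from h import *
from scipy.spatial.transform import Rotation as R
import sys
def st(tgt=None,ang=None):
    s=observe();M=R.from_quat(s['tcp_rot']).as_matrix();g=s['position']+.155*M[:,2]
    print('t',round(s['time'],2),'tcp',np.round(s['position'],4),'grasp',np.round(g,4),'xang',round(np.degrees(np.arctan2(M[1,0],M[0,0])),2),'z',np.round(M[:,2],4),'F',np.round(s['ft_force'],1),'open',round(s['opening'],4))
    if tgt is not None: print(' tool-frame shift to',np.round(M.T@(np.array(tgt)-g),4))
    return s,M,g
E
python3 - <<'E'
from st import *
st([.5696,-.2617,.142]); grab('wrist','w1')
E
```

```text
t 3.02 tcp [ 0.5689 -0.2619  0.4035] grasp [ 0.5686 -0.2617  0.2485] xang 11.72 z [-0.0017  0.0012 -1.    ] F [-0.2  0.9  0. ] open 0.0854
 tool-frame shift to [0.0011 0.0004 0.1065]
```

View pics/w1.png

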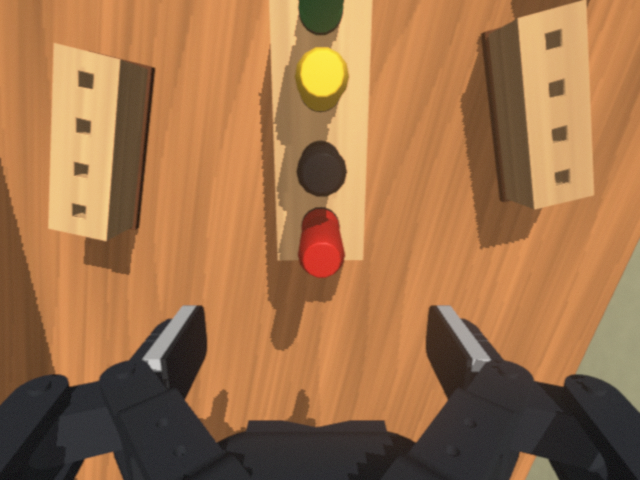

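```bash
python3 - <<'E'
from h import *
P,im,d=cloud('w1');h=cv2.cvtColor(im,cv2.COLOR_RGB2HSV).astype(int)
r=(d>0)&((h[...,0]<6)|(h[...,0]>174))&(h[...,1]>170)
t=r&(P[...,2]>.162);print(r.sum(),t.sum(),P[t].mean(0),P[t].min(0),P[t].max(0),P[r][:,2].min())
print(cv2.minEnclosingCircle(P[t][:,:2].astype(np.float32)))
E
```

```text
2330 1317 [ 0.57148384 -0.25990007  0.16633069] [ 0.55925659 -0.2724594   0.16200294] [ 0.58411811 -0.24870213  0.16921305] 0.09053546939629692
((0.5716797113418579, -0.2610279321670532), 0.012837054207921028)
```

The wrist view has the red handle top at (322,245), midway between the jaws (193..440) and clear of black at (322,168). Both measurements agree to 2 mm, so I'm going down to grasp.

Emit:
carry_out(commands=[[0.0015, 0, 0.015, 0, 100], [0, 0, 0.02, 0, 100], [0, 0, 0.02, 0, 100], [0, 0, 0.02, 0, 100], [0, 0, 0.02, 0, 100], [0, 0, 0.0115, 0, 100], [0, 0, 0, 0, 60], [0, 0, 0, 0, 40], [0, 0, 0, 0, 0], [0, 0, 0, 0, 0], [0, 0, 0, 0, 0], [0, 0, 0, 0, 0]], force=60)

```text
time: 4.07
position: [0.5705, -0.2607, 0.2996]
tcp_rot: [0.995, 0.103, 0.001, 0.001]
ft_force: [1.1, 2.3, 7.3]
opening: 0.0275
```

Emit:
carry_out(commands=[[0, 0, 0, 0, 0], [0, 0, 0, 0, 0], [0, 0, 0, 0, 0]])

```text
time: 4.32
position: [0.5705, -0.2607, 0.2996]
tcp_rot: [0.995, 0.103, 0.001, 0.001]
ft_force: [1.0, 1.6, 5.7]
opening: 0.0276
```

Emit:
carry_out(commands=[[0, 0, -0.003, 0, 0], [0, 0, -0.003, 0, 0], [0, 0, -0.003, 0, 0], [0, 0, -0.003, 0, 0], [0, 0, -0.003, 0, 0], [0, 0, -0.005, 0, 0], [0, 0, -0.01, 0, 0], [0, 0, -0.015, 0, 0], [0, 0, -0.02, 0, 0], [0, 0, -0.02, 0, 0], [0, 0, -0.015, 0, 0], [0, 0, -0.01, 0, 0]])

```text
time: 5.32
position: [0.5702, -0.2606, 0.4115]
tcp_rot: [0.995, 0.103, 0.001, 0.001]
ft_force: [-0.3, 0.0, -1.5]
opening: 0.0277
```

```bash
python3 - <<'E'
from st import *
st(); grab('scene','s2'); 
E
```

```text
t 5.32 tcp [ 0.5702 -0.2606  0.4115] grasp [ 0.5707 -0.2609  0.2565] xang 11.81 z [ 0.0032 -0.002  -1.    ] F [-0.3  0.  -1.5] open 0.0277
```

View pics/s2.png

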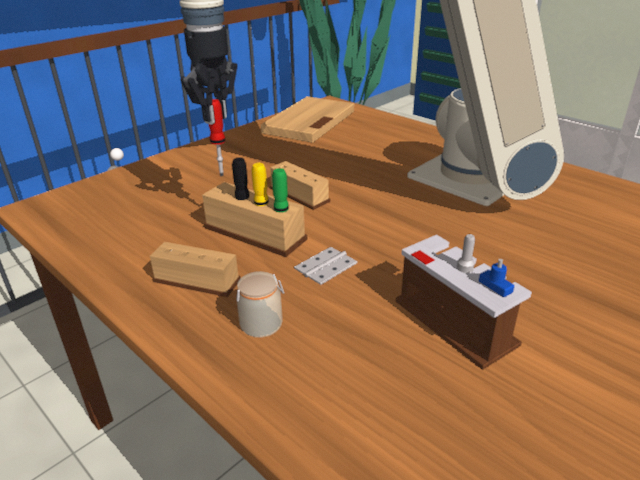

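The picture shows red free of the block in the gripper (217,120), with its tip at (221,175). The other three screwdrivers are still in place. Now moving to the front of the rail.

Emit:
carry_out(commands=[[-0.015, 0, 0, 0, 0], [-0.03, 0, 0, 0, 0], [-0.03, 0, 0, 0, 0], [-0.015, 0, 0, 0, 0], [0, 0, 0, 5.86, 0], [0, 0, 0, 5.86, 0], [0, 0, 0, 5.86, 0], [0, 0, 0, 5.86, 0], [-0.0055, -0.0163, 0, 0, 0], [-0.0111, -0.0326, 0, 0, 0], [-0.0111, -0.0326, 0, 0, 0], [-0.0111, -0.0326, 0, 0, 0]])

```text
time: 6.37
position: [0.4664, -0.158, 0.4078]
tcp_rot: [0.995, -0.101, -0.0, -0.0]
ft_force: [0.7, 0.5, -0.9]
opening: 0.0276
```

Emit:
carry_out(commands=[[-0.0111, -0.0326, 0, 0, 0], [-0.0111, -0.0326, 0, 0, 0], [-0.0111, -0.0326, 0, 0, 0], [-0.0111, -0.0326, 0, 0, 0], [-0.0111, -0.0326, 0, 0, 0], [-0.0111, -0.0326, 0, 0, 0], [-0.0111, -0.0326, 0, 0, 0], [-0.0111, -0.0326, 0, 0, 0], [-0.0111, -0.0326, 0, 0, 0], [-0.0111, -0.0326, 0, 0, 0], [-0.0111, -0.0326, 0, 0, 0], [-0.0055, -0.0163, 0, 0, 0]])

```text
time: 7.37
position: [0.4162, 0.2365, 0.4082]
tcp_rot: [0.995, -0.099, -0.0, -0.0]
ft_force: [-0.3, -0.6, -1.0]
opening: 0.0273
```

Emit:
carry_out(commands=[[0, 0, 0, 0, 0], [0, 0, 0, 0, 0]])

```text
time: 7.53
position: [0.4169, 0.2344, 0.408]
tcp_rot: [0.995, -0.099, -0.0, 0.0]
ft_force: [-0.3, -0.7, -1.5]
opening: 0.0271
```

```bash
python3 - <<'E'
from st import *
st([.4183,.2340,.2565]); p=grab('scene','s3'); grab('wrist','w3')
im=cv2.imread('pics/s3.png'); cv2.imwrite('pics/s3c.png',cv2.resize(im[130:330,340:540],None,fx=3,fy=3,interpolation=cv2.INTER_CUBIC))
E
```

```text
t 7.53 tcp [0.4169 0.2344 0.408 ] grasp [0.4168 0.2344 0.253 ] xang -11.4 z [-5.e-04 -3.e-04 -1.e+00] F [-0.3 -0.7 -1.5] open 0.0271
 tool-frame shift to [ 0.0015  0.0001 -0.0035]
```

View pics/s3c.png

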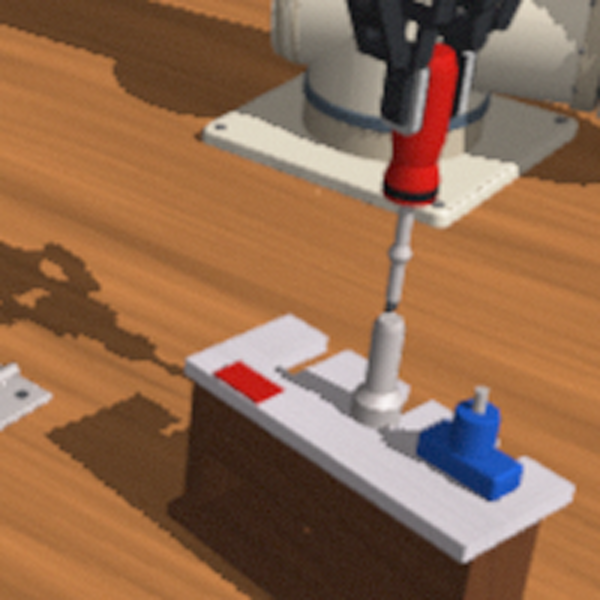

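View pics/w3.png

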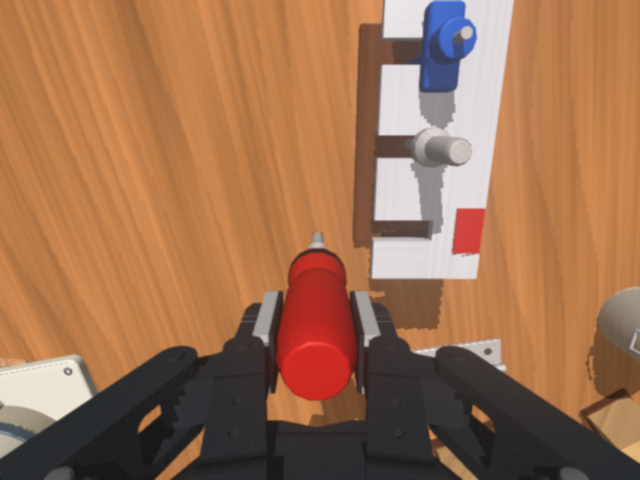

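Crop and wrist view: red is held and looks parallel to the punch. Shoulder is at scene (477,196) and tip at (470,233). In the wrist view the free notch spans about (374..432, 220..237) and the tip is at (318,236). Next I triangulate the tip and the notch.

```bash
python3 - <<'E'
from h import *
def ray(t,u,v):
    o=np.load(f'pics/{t}.npz')['T'][:3,3]; d=pt(t,u,v,1.)-o; return o,d/np.linalg.norm(d)
def tri(a,b):
    A=0;B=0
    for o,d in(a,b):
        M=np.eye(3)-np.outer(d,d);A=A+M;B=B+M@o
    x=np.linalg.solve(A,B);return x,[np.linalg.norm((np.eye(3)-np.outer(d,d))@(x-o)) for o,d in(a,b)]
print('tip',tri(ray('s3',470.3,233),ray('w3',318,234)))
print('shoulder',tri(ray('s3',477,196.5),ray('w3',317,268)))
def atz(t,u,v,z):
    o,d=ray(t,u,v);return o+d*(z-o[2])/d[2]
N=np.array([.4917,.2189]);u=np.array([.9794,-.2019]);w=np.array([.2019,.9794])
for n,c in dict(nt_front=(376,220),nt_back=(432,220),nb_back=(432,238),nb_front=(374,237),mark_c=(469,231),corner=(372,279),corner2=(477,279)).items():
    p=atz('w3',*c,.110);q=p[:2]-N;print(n,np.round(p,4),'notch frame',np.round([q@u,q@w],4))
P,im,d=cloud('w3');m=(abs(P[...,2]-.11)<.004)&(d>0);print('bar z',np.median(P[m][:,2]),m.sum())
E
```

```text
tip (array([0.41884622, 0.23433713, 0.11763203]), [np.float64(0.0011933625258804769), np.float64(0.0011933625258804055)])
shoulder (array([0.41821332, 0.23578936, 0.18870701]), [np.float64(0.001154743530106235), np.float64(0.0011547435301061243)])
nt_front [0.4625 0.233  0.11  ] notch frame [-0.0315  0.0079]
nt_back [0.5026 0.2249 0.11  ] notch frame [0.0095 0.0081]
nb_back [0.5011 0.2112 0.11  ] notch frame [ 0.0108 -0.0057]
nb_front [0.459  0.2205 0.11  ] notch frame [-0.0323 -0.005 ]
mark_c [0.5285 0.2111 0.11  ] notch frame [ 0.0376 -0.0002]
corner [0.4524 0.1876 0.11  ] notch frame [-0.0322 -0.0386]
corner2 [0.5314 0.1715 0.11  ] notch frame [ 0.0484 -0.0384]
bar z 0.10994726376126923 23810
```

```bash
python3 - <<'E'
import cv2
im=cv2.imread('pics/w3.png'); cv2.imwrite('pics/w3c.png',cv2.resize(im[180:300,290:490],None,fx=4,fy=4,interpolation=cv2.INTER_CUBIC))
E
```

```text
(no output)
```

View pics/w3c.png

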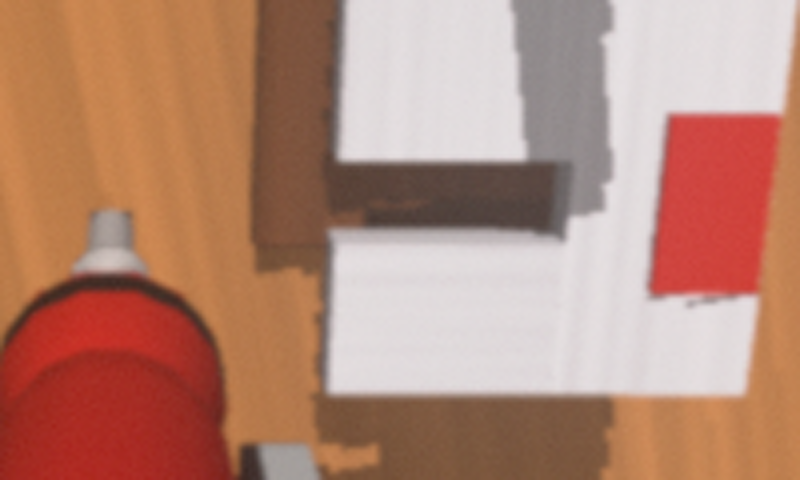

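Tip, shoulder and gripper position agree: the shoulder is about 0.2175 m below the TCP, and it lies within 1 mm sideways of the notch's centre line. The wrist view puts the rail up to 3 mm farther in +x. I descend in front of the rail, then slide in.

Emit:
carry_out(commands=[[0, 0, 0.01, 0.25, 0], [0, 0, 0.02, 0, 0], [0, 0, 0.02, 0, 0], [0, 0, 0.015, 0, 0], [0, 0, 0.005, 0, 0], [0, 0, 0, 0, 0], [0, 0, 0, 0, 0]])

```text
time: 8.22
position: [0.418, 0.2329, 0.3384]
tcp_rot: [0.995, -0.104, 0.0, 0.0]
ft_force: [0.1, 0.3, -1.1]
opening: 0.0273
```

```bash
python3 - <<'E'
from st import *
st([.4927,.2187,.183])
E
```

```text
t 8.22 tcp [0.418  0.2329 0.3384] grasp [0.418  0.2329 0.1834] xang -11.94 z [ 0. -0. -1.] F [ 0.1  0.3 -1.1] open 0.0273
 tool-frame shift to [ 0.076  -0.0016  0.0004]
```

Emit:
carry_out(commands=[[0.005, -0.0015, 0, -0.2, 0], [0.008, 0, 0, 0, 0], [0.008, 0, 0, 0, 0], [0.008, 0, 0, 0, 0], [0.008, 0, 0, 0, 0], [0.008, 0, 0, 0, 0], [0.008, 0, 0, 0, 0], [0.007, 0, 0, 0, 0], [0, 0, 0, 0, 0], [0, 0, 0, 0, 0]])

```text
time: 9.05
position: [0.4772, 0.2226, 0.3379]
tcp_rot: [0.995, -0.102, -0.0, 0.0]
ft_force: [0.0, -0.3, -1.0]
opening: 0.0275
```

```bash
python3 - <<'E'
from st import *
st([.4927,.2187,.183]);grab('scene','s4');grab('wrist','w4')
a=cv2.imread('pics/s4.png')[180:330,370:540];b=cv2.imread('pics/w4.png')[150:350,250:500]
a=cv2.resize(a,None,fx=2.35,fy=2.35,interpolation=cv2.INTER_CUBIC);b=cv2.resize(b,(400,320))
c=np.zeros((360,800,3),np.uint8);c[:a.shape[0],:a.shape[1]]=a;c[:320,400:]=b;cv2.imwrite('pics/c4.png',c)
E
```

```text
t 9.05 tcp [0.4772 0.2226 0.3379] grasp [0.4771 0.2225 0.1829] xang -11.72 z [-5.e-04 -1.e-04 -1.e+00] F [ 0.  -0.3 -1. ] open 0.0275
 tool-frame shift to [ 0.016   0.0006 -0.0001]
```

View pics/c4.png

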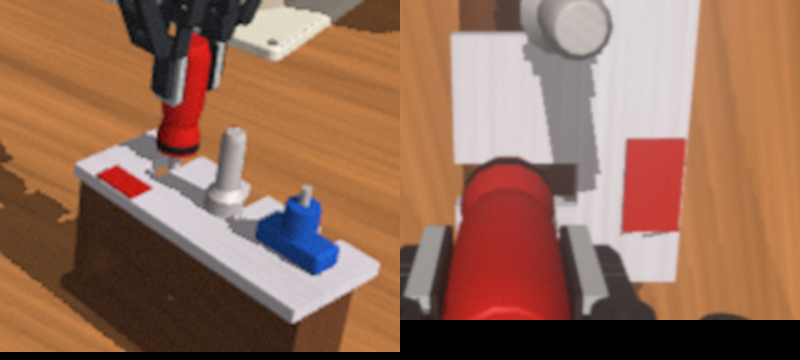

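The shaft is in the notch mouth with no contact force, and the handle is above the bar. I continue to the back.

Emit:
carry_out(commands=[[0.005, 0.0005, 0, 0, 0], [0.005, 0, 0, 0, 0], [0.004, 0, 0, 0, 0], [0.003, 0, 0, 0, 0], [0, 0, 0, 0, 0], [0, 0, 0, 0, 0]])

```text
time: 9.65
position: [0.4936, 0.2187, 0.3381]
tcp_rot: [0.995, -0.102, -0.0, 0.0]
ft_force: [-0.5, 1.2, -0.9]
opening: 0.0273
```

```bash
python3 - <<'E'
from st import *
st([.4927,.2187,.1725])
E
```

```text
t 9.65 tcp [0.4936 0.2187 0.3381] grasp [0.4936 0.2187 0.1831] xang -11.7 z [-2.e-04 -0.e+00 -1.e+00] F [-0.5  1.2 -0.9] open 0.0273
 tool-frame shift to [-0.0009  0.0002  0.0106]
```

Emit:
carry_out(commands=[[0, 0, 0.003, 0, 0], [0, 0, 0.003, 0, 0], [0, 0, 0.0015, 0, 0], [0, 0, 0, 0, 0], [0, 0, 0, 0, 0]])

```text
time: 10.07
position: [0.4933, 0.2188, 0.3305]
tcp_rot: [0.995, -0.102, -0.0, 0.0]
ft_force: [-0.1, -0.2, 0.4]
opening: 0.027
```

Emit:
carry_out(commands=[[0, 0, 0.0015, 0, 0], [0, 0, 0, 0, 0], [0, 0, 0, 0, 0]])

```text
time: 10.32
position: [0.4934, 0.2188, 0.3292]
tcp_rot: [0.995, -0.102, -0.0, -0.0]
ft_force: [0.3, 0.3, -0.2]
opening: 0.0272
```

Emit:
carry_out(commands=[[0, 0, 0.001, 0, 0], [0, 0, 0, 0, 0], [0, 0, 0, 0, 0]])

```text
time: 10.57
position: [0.4934, 0.2188, 0.3281]
tcp_rot: [0.995, -0.102, -0.0, 0.0]
ft_force: [0.4, -0.8, -1.8]
opening: 0.0277
```

Emit:
carry_out(commands=[[0, 0, 0.001, 0, 0], [0, 0, 0, 0, 0], [0, 0, 0, 0, 0]])

```text
time: 10.82
position: [0.4934, 0.2188, 0.3276]
tcp_rot: [0.995, -0.102, 0.0, -0.0]
ft_force: [-1.1, 0.4, 3.8]
opening: 0.0269
```

Emit:
carry_out(commands=[[0, 0, 0.001, 0, 0], [0, 0, 0, 0, 0], [0, 0, 0, 0, 0]])

```text
time: 11.07
position: [0.4933, 0.2188, 0.3275]
tcp_rot: [0.995, -0.102, 0.001, -0.0]
ft_force: [-2.8, -0.0, 11.7]
opening: 0.0275
```

```bash
python3 - <<'E'
from st import *
st();grab('scene','s5')
cv2.imwrite('pics/c5.png',cv2.resize(cv2.imread('pics/s5.png')[180:320,370:520],None,fx=4,fy=4,interpolation=cv2.INTER_CUBIC))
E
```

```text
t 11.07 tcp [0.4933 0.2188 0.3275] grasp [0.4936 0.2189 0.1725] xang -11.68 z [ 1.8e-03  6.0e-04 -1.0e+00] F [-2.8 -0.  11.7] open 0.0275
```

View pics/c5.png

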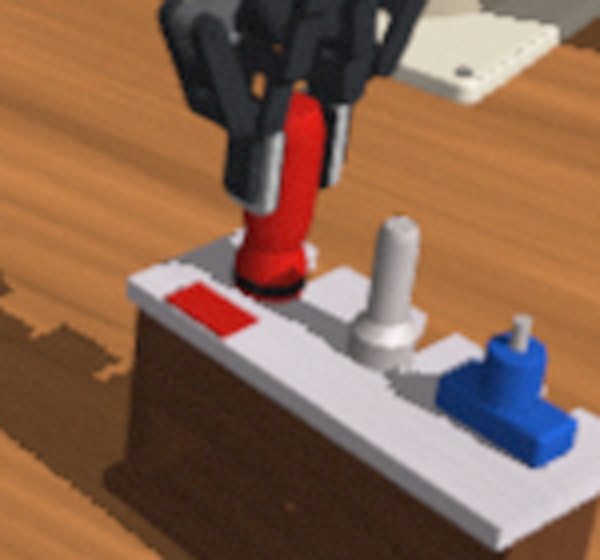

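The shoulder rests on the bar (contact at 11.7 N, z as predicted), and the handle stands level with the punch's collar. I ease the load and release slowly.

Emit:
carry_out(commands=[[0, 0, -0.001, 0, 0], [0, 0, -0.0003, 0, 0], [0, 0, 0, 0, 34], [0, 0, 0, 0, 37], [0, 0, 0, 0, 41], [0, 0, 0, 0, 46], [0, 0, 0, 0, 52], [0, 0, 0, 0, 60], [0, 0, 0, 0, 70], [0, 0, 0, 0, 80], [0, 0, 0, 0, 80], [0, 0, 0, 0, 80]], force=20)

```text
time: 12.12
position: [0.4934, 0.2188, 0.3275]
tcp_rot: [0.995, -0.102, 0.0, 0.0]
ft_force: [-0.1, -0.2, -0.4]
opening: 0.0684
```

```bash
python3 - <<'E'
from st import *
st();grab('wrist','w6')
E
```

```text
t 12.12 tcp [0.4934 0.2188 0.3275] grasp [0.4934 0.2188 0.1725] xang -11.69 z [ 0. -0. -1.] F [-0.1 -0.2 -0.4] open 0.0684
```

View pics/w6.png

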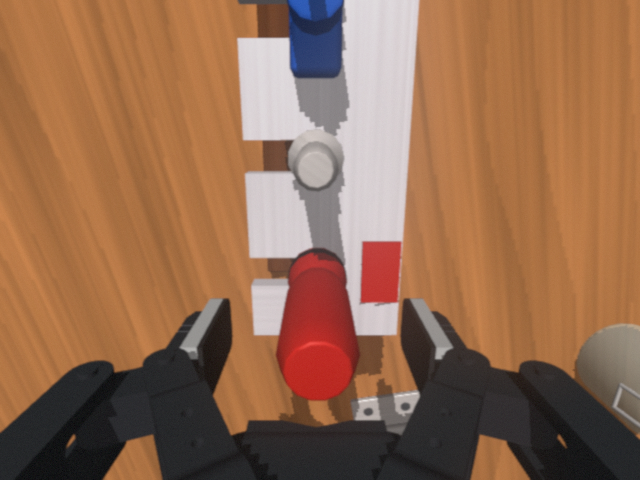

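Released. The red handle stands in line with the punch and gauge (columns 318, 316, 316), with the jaws clear on both sides. I retreat straight up.

Emit:
carry_out(commands=[[0, 0, -0.005, 0, 80], [0, 0, -0.01, 0, 80], [0, 0, -0.015, 0, 80], [0, 0, -0.02, 0, 80], [0, 0, -0.025, 0, 80], [0, 0, -0.025, 0, 80], [0, 0, -0.015, 0, 80], [-0.02, 0, 0, 0, 80], [-0.03, 0, 0, 0, 80], [-0.02, 0, 0, 0, 80], [0, 0, 0, 0, 80], [0, 0, 0, 0, 80]])

```text
time: 13.17
position: [0.424, 0.2331, 0.4439]
tcp_rot: [0.995, -0.101, 0.001, -0.0]
ft_force: [0.5, -0.2, 0.5]
opening: 0.0683
```

```bash
python3 - <<'E'
from st import *
st();grab('scene','s7');st();grab('scene','s8')
a=cv2.imread('pics/s7.png');b=cv2.imread('pics/s8.png');o=cv2.imread('pics/scene1.png')
print('moving px',(cv2.absdiff(a,b)[160:330,400:530].max(2)>40).sum())
P,im,d=cloud('s8');h=cv2.cvtColor(im,cv2.COLOR_RGB2HSV).astype(int);r=(d>0)&((h[...,0]<6)|(h[...,0]>174))&(h[...,1]>190)&(P[...,1]>.1)&(P[...,2]>.12)
Q=P[r];N=np.array([.4917,.2189]);u=np.array([.9794,-.2019]);w=np.array([.2019,.9794])
from scipy.optimize import least_squares
for l,hh,rad in((.148,.182,.0145),(.185,.2,.011)):
    q=Q[(Q[:,2]>l)&(Q[:,2]<hh)][:,:2];s=least_squares(lambda c:np.hypot(*(q-c).T)-rad,q.mean(0)-[.01,.01],loss='soft_l1',f_scale=.001).x;print(l,len(q),'notch frame',(s-N)@u,(s-N)@w)
print('top z',np.percentile(Q[:,2],99))
D=cv2.absdiff(b,o).max(2)>60
for n,(x0,x1,y0,y1) in dict(tools=(230,292,150,250),hinge=(290,360,245,285),jar=(232,288,268,335),punchgauge=(455,518,230,300)).items():print(n,D[y0:y1,x0:x1].sum())
cv2.imwrite('pics/c8.png',cv2.resize(b[130:350,180:540],None,fx=2.2,fy=2.2))
E
```

```text
t 13.17 tcp [0.424  0.2331 0.4439] grasp [0.4243 0.2332 0.2889] xang -11.62 z [ 2.1e-03  6.0e-04 -1.0e+00] F [ 0.5 -0.2  0.5] open 0.0683
t 13.22 tcp [0.4248 0.233  0.4435] grasp [0.4251 0.2331 0.2885] xang -11.66 z [ 1.8e-03  5.0e-04 -1.0e+00] F [-0.2  0.1  0.1] open 0.0684
moving px 0
0.148 318 notch frame 0.001547096971237033 0.00014691707626941612
0.185 184 notch frame 0.0034618492647272565 0.0018075943388320347
top z 0.19709323897610934
tools 1004
hinge 64
jar 0
punchgauge 317
```

View pics/c8.png

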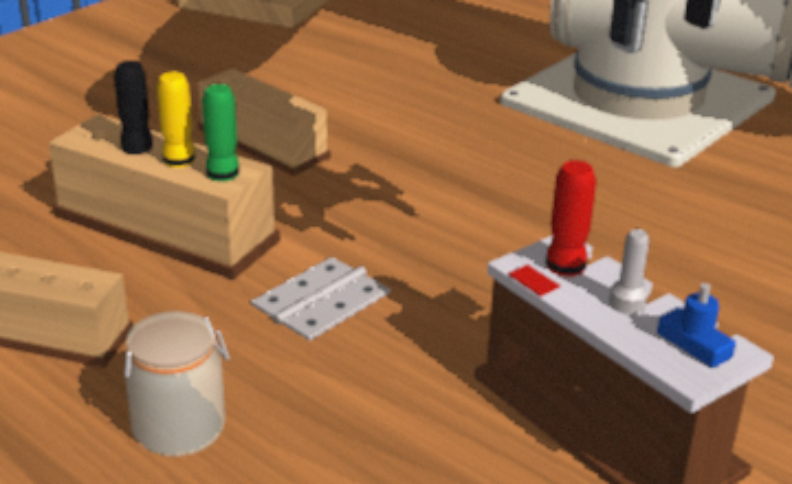

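The screwdriver hangs upright in the marked notch, still, at (572,215) in the crop. The other objects are where they were; the pixel differences look like moved shadows. Handing in.

```bash
python3 -c "
from plant import hand_in;print(hand_in())"
```

```text
the job is handed in; nothing more can be done
None
```

The red screwdriver is out of the block and hanging upright in the free notch behind the red mark. I let go, moved the gripper clear and handed in at about 13.2 s of the 43 s allowed; `hand_in()` gives no verdict.

**Position:** the last fit of the handle puts it about 1.5 mm behind the notch's hanging centre (towards the closed end) and 0.1 mm to the side.

**Height:** the top measured 197 mm against the expected 195 mm. The bar took the load when I lowered it (11.7 N), so the underside of the handle rests on it.

**Stillness:** two pictures 0.05 s apart showed no movement around the hung tool.

**Checks that disagreed:**
- The fit at the narrow top of the handle came out about 2 mm from the lower fit in each direction. I put this down to the rounded top and calibration, because the tool looks upright beside the punch.
- The wrist camera placed the rail about 3 mm farther back than the top camera; I aimed between the two.
- Comparing start and end pictures showed pixel changes around the other screwdrivers (1004), the punch and gauge (317) and the hinge (64); the jar showed none. In the final view these things stand where they did, so I read the changes as the arm's shadow and the missing red tool.

I viewed 10 pictures, crops included.

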